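# Find the flat of a feed roller in its drill jig

### The job

The planer's feed roller lies in the two V-blocks of the green drill jig; get it ready for drilling the grub-screw hole through the bush in the hinged leaf. Roll it in the Vs, without lifting it out of them, until the milled flat near the long end faces straight up, push it along until the steel collar of its rubber sleeve is hard against the V-block farther from the leaf, and swing the leaf down so that its foot drops fully home on the flat and the leaf lies level. Leave the other things on the bench where they are, and let go of everything at the end.

Things in the scene. Friction and masses are not known exactly. Their poses are not given: they have to be found in the camera images.
- roller: Loose feed roller, 198 mm long, 0.45 to 0.7 kg: black rubber sleeve 60 mm in diameter, 74 mm long; a 3 mm steel collar (40 mm diameter) at either end of it; dark oiled journals 30 mm in diameter lying in the Vs. Origin: on the axis, mid-sleeve; z along the axis to the long end; -y is the flat's outward normal. Fingertips dragged over the sleeve with 5 to 15 N turn it, 1.9 degrees per mm.
- roller_flat (a point): Centre of the roller's bright milled flat, 95 mm from the roller's origin; z is the flat's outward normal (to face up), y runs along the axis to the long end. The flat lies 10.5 mm from the axis (4.5 mm deep), 21 mm across, 27 mm long, then full round to the end. It starts at least 54 degrees from up, at either side or underneath.
- roller_end (a point): Centre of the end face (30 mm across) of the roller's long journal, 120 mm from the roller's origin: push here, along the axis, to bring the roller to its stop. A push of 5 N is ample.
- jig_seat (a point): Point of the fixed jig, on the axis of the Vs, 70 mm above the bench, where the roller's origin lies when the roller is home. x points across, away from the robot; y along the axis to the leaf (robot's left, turned up to 0.3 rad); z up. Green base 104 x 216 x 12 mm, y -96 to +120 mm. 90-degree V-blocks, 68 mm wide, tops 4 mm above the axis, at y -64 to -40 (the stop) and +60 to +80 mm.
- stop_face (a point): Middle of the stop: inner face of the V-block farther from the leaf, 40 mm from jig_seat, same axes. The roller's collar must bear on it; it starts 7 to 17 mm clear of it, towards the leaf.
- leaf (a joint): Angle of the steel leaf, rad. 0: level, its foot on the upturned flat (a rest stops it at -0.012); about 0.11: the foot lies on the round instead. Starts open, leaning back from the robot at 1.7 to 1.9 (stop 1.95), held by hinge friction; swung well past upright towards the robot it falls shut, damped. A 5 to 10 N press on its tip seats it and squares a flat up to 8 degrees out.
- leaf_hinge (a point): Middle of the leaf's hinge axis, at x +38, y +95, z +20.5 mm from jig_seat, same axes. The leaf reaches 100 mm from it, 24 mm wide, 10 mm thick (5 mm either side of the axis), with a brass drill bush on top and, 38 mm out, a foot 22 x 19 mm beneath. Hinge post: x +28 to +50 mm from jig_seat; rest post: x -52 to -30 mm, top 13 mm above the roller's axis; both y +82 to +108 mm.
- leaf_tip (a point): Top of the black rubber thumb pad near the leaf's free end, 91 mm from the hinge axis; with the leaf shut it lies at x -53, y +95, z +28.5 mm from jig_seat. Press here from above.
- bit_block: Bystander: wooden block 43 x 130 x 106 mm with twist drills standing in it; origin under its centre.
- oil_can: Bystander: dark oil can 62 x 116 x 158 mm with a thin spout; origin under its centre.
- screwdriver_b: Bystander: screwdriver with a red handle, 162 mm long; origin under its centre.
- sanding_block: Bystander: cork sanding block 61 x 105 x 32 mm; origin under its centre.

How it is judged:
By the outcome, as a careful person would: the job done as asked, in the order asked, and still so for the second after the job is handed in, with the robot touching nothing.
It also fails if it takes over 54 s, if anything falls off the work surface, if the arm or the gripper's body presses on something with over 40 N, if the wrist force passes 120 N, or if a joint passes its speed limit or range.

### The arm

A 6-joint arm with a two-finger parallel gripper is mounted at the origin on a cart in front of the work surface, level with it; the furniture and walls round the work are solid. World frame = base frame: x ahead of the robot, y to its left, z up, the work surface at z = 0. Lengths are in m, angles in rad, forces in N, time in s.
With the tool pointing down it reaches from about 0.25 to 0.775 m from the base axis. Payload 8.9 kg.
Tool frame: the origin (TCP) lies on the centre line of the jaws, within the pads' length; the fingertips stand 11 mm ahead of it and the grasp point (between the pads) lies 8 mm behind it; z points along the fingers, y is the direction in which the jaws open and shut (so a half turn about z gives the same grasp; the last joint's range is limited). The gripper opens to 85 mm and grips with 20 to 120 N. Pads are 22 mm wide; open, the fingers measure 114 mm over their backs; the gripper's body (76 mm by 85 mm) begins 54 mm behind the grasp point. The pads swing forward as they close: fully open they stand 13 mm farther back than shut.
Start: joints at [-1.372, 0.291, -0.153, 1.127, 0, 1.431], TCP at [0.174, -0.495, 0.242] pointing down, gripper open.
Joint ranges: [-2.52, 2.52], [-0.91, 1.74], [-1.3, 1.37], [-1.96, 2.02], [-1.52, 1.47], [-3.14, 3.14]. Speed limits (rad/s): [2.22, 2.22, 2.79, 3.14, 3.14, 3.14].

### API

Orientations are given as a rotation vector (axis times angle).
In Python, from plant import ctrl gives the robot as it stands.
- The arm moves only by the tool drive_tool, never from a script. Its argument "targets" is a list of rows, each an object with "translation": the shift along the tool's x, y, z in mm, a list of three; "delta_rot": the turn, a rotation vector about the tool's x, y, z in degrees, a list of three; "hand": the finger opening in mm, from 0 to 85.4. In form: [{"translation": [dx, dy, dz], "delta_rot": [rx, ry, rz], "hand": hand}, ...]. A call has exactly 8 rows; each row is the pose to reach, as a shift and turn from the pose commanded when the call began, along the tool's axes at that moment; what a row does not reach only later rows make up. A row lasts 1/10 s, in which the tool goes at most 50 mm and 8.59 degrees, less where a joint would pass 70% of its speed; a pose out of reach is approached as far as the arm can. A call with a gripper value outside its range is refused whole. The fingers move at their own pace and stop on an object; "grip_force" is the grip in N (left out, the last holds). Time passes only in rows, so rows that repeat a pose let the fingers close, or fill a call up. It gives the time, the measured TCP pose, the force and the opening at its end, in the units of the state.
- ctrl.sense(): the state, without advancing time (a new reading comes with each control period).
- ctrl.grab_frame(name): name is "side" or "top"; returns a dict with "img" (400x640x3 uint8, red, green, blue), "camera_matrix" (3x3 intrinsics, pixels), "R" (3x3) and "t" (3): a world point X has camera coordinates R X + t. Camera axes: x right, y down, z forward; pixel columns grow to the right and rows downward; lengths in m; the calibration is good to about 2 mm. A picture is of the moment at which its call begins. There is no depth.
- ctrl.finish_job(): hands the job in, once; it reports no verdict.
The state is a dict: "clock": time; "q": joint angles; "dq": joint speeds; "tau": joint torques, N m; "eef_pos": TCP position; "orientation": TCP orientation; "ft_force": force on the tool from outside, world axes, zero at the start; "ft_torque": the same for the moment, N m; "finger_gap": finger opening in m.
Only numpy, scipy, OpenCV 4.12 (cv2) and the standard library are available. Lean on these libraries where they do the work, as an engineer would, in place of code of your own. Each camera call takes 0.05 s, during which the arm holds its last target.

## Working session

There is one attempt and no reset: what is moved stays moved. The work goes in short steps, Python scripts to look and compute and a tool call to move; the robot and the scene stay as the last step left them, time stands still between calls to the robot, and variables do not carry over. Pictures are saved under pics/ and viewed, and the job is handed in when it is done.

Besides the shell and the picture viewer there is one more tool, called after "Emit:" by a JSON object that holds its "api" and its "payload", one argument or row to a line. drive_tool: Moves the arm, as the interface text tells. Its arguments: {"type":"object","properties":{"targets":{"type":"array","items":{"type":"object","properties":{"translation":{"type":"array","items":{"type":"number"}},"delta_rot":{"type":"array","items":{"type":"number"}},"hand":{"type":"number"}}}},"grip_force":{"type":"number"}},"required":["targets"]}

```bash
ls; mkdir -p pics; python3 - <<'E'
from plant import ctrl
import cv2,pickle
s=ctrl.sense();print(s)
for n in("side","top"):
    f=ctrl.grab_frame(n);pickle.dump(f,open(f"{n}0.pkl","wb"))
    cv2.imwrite(f"pics/{n}0.png",f["img"][:,:,::-1]);print(n,f["camera_matrix"],f["R"],f["t"])
E
```

```text
pics
{'clock': 0.0, 'q': array([-1.37230849e+00,  2.91320826e-01, -1.54148968e-01,  1.12671068e+00,
        9.85298680e-06,  1.43151978e+00]), 'dq': array([ 0.00105877,  0.00070098,  0.00104007,  0.000366  , -0.0003823 ,
       -0.0003913 ]), 'tau': array([ 1.21953079e-03, -5.37147617e+01,  3.31369579e+01,  1.59925700e-02,
       -7.32740750e-05,  1.75370570e-05]), 'eef_pos': array([ 0.17390366, -0.49489106,  0.24170279]), 'orientation': array([-3.09553390e+00, -5.27808022e-01,  4.88677674e-05]), 'ft_force': array([-0.10637182,  0.04894807,  0.30202038]), 'ft_torque': array([-0.00307057,  0.06840045, -0.04433367]), 'finger_gap': 0.08534448770089191}
side [[380.0634353    0.         327.17018544]
 [  0.         380.0634353  200.46164377]
 [  0.           0.           1.        ]] [[ 0.9996422  -0.02239319 -0.01462939]
 [-0.02564996 -0.64739557 -0.76172243]
 [ 0.00758639  0.76182513 -0.64773831]] [-0.56094135  0.10320293  1.07241267]
top [[367.18400678   0.         320.85384495]
 [  0.         367.18400678 201.91231101]
 [  0.           0.           1.        ]] [[ 0.02242895 -0.99942279  0.02551539]
 [-0.99084467 -0.02562055 -0.13255351]
 [ 0.13313072 -0.02230875 -0.99084738]] [-0.01372938  0.55653688  0.96905581]
```

View pics/side0.png

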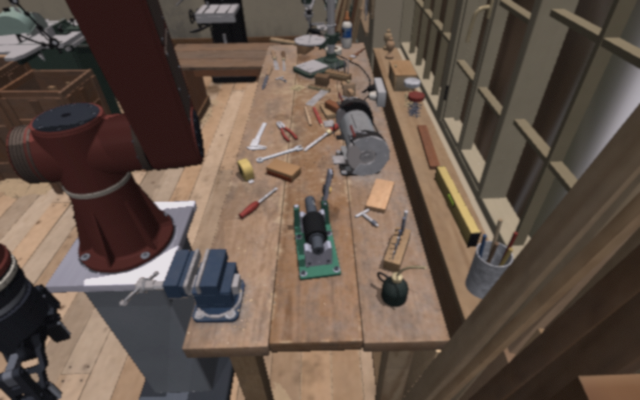

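View pics/top0.png

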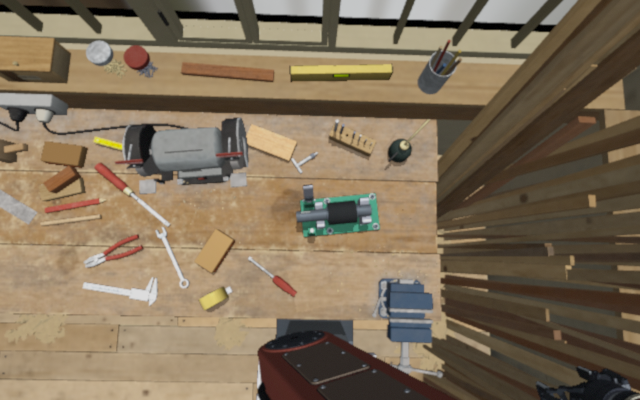

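```bash
cat > h.py <<'E'
import cv2,pickle,numpy as np
def crop(f,x0,y0,w,h,s,name):
    im=f["img"][y0:y0+h,x0:x0+w,::-1]
    cv2.imwrite("pics/"+name,cv2.resize(im,None,fx=s,fy=s,interpolation=cv2.INTER_CUBIC))
def proj(f,X):
    c=np.atleast_2d(X)@f["R"].T+f["t"]; p=c@f["camera_matrix"].T
    return p[:,:2]/p[:,2:]
def ray(f,uv,z):
    d=f["R"].T@np.linalg.solve(f["camera_matrix"],[uv[0],uv[1],1.]);C=-f["R"].T@f["t"]
    return C+d*(z-C[2])/d[2]
E
python3 - <<'E'
from h import *
s=pickle.load(open("side0.pkl","rb"));t=pickle.load(open("top0.pkl","rb"))
crop(s,270,160,100,125,4.8,"s0c.png");crop(t,280,170,120,80,6.6,"t0c.png")
E
```

```text
(no output)
```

View pics/s0c.png

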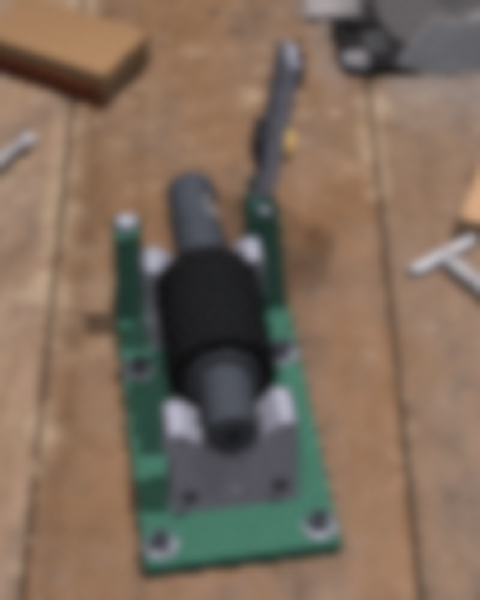

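View pics/t0c.png

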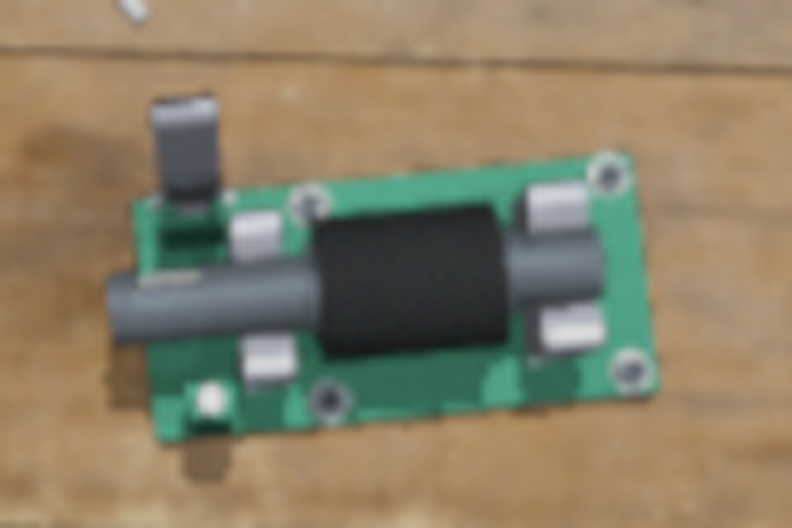

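```bash
cat > fit.py <<'E'
from h import *
from scipy.optimize import least_squares
s=pickle.load(open("side0.pkl","rb"));t=pickle.load(open("top0.pkl","rb"))
def tc(p): return np.array([280+(p[0]+.5)/6.6-.5,170+(p[1]+.5)/6.6-.5])
def sc(p): return np.array([270+(p[0]+.5)/4.8-.5,160+(p[1]+.5)/4.8-.5])
obs=[(t,tc((632,155)),(52,-96,-58)),(t,tc((657,390)),(-52,-96,-58)),(t,tc((155,442)),(-52,120,-58)),(t,tc((135,200)),(52,120,-58)),
(s,sc((143,563)),(-52,-96,-58)),(s,sc((338,542)),(52,-96,-58))]
def J2W(p,j):
    c,sn=np.cos(p[2]),np.sin(p[2]);j=np.atleast_2d(np.array(j,float))/1000
    return np.c_[p[0]+c*j[:,0]-sn*j[:,1],p[1]+sn*j[:,0]+c*j[:,1],.07+j[:,2]]
def res(p): return np.concatenate([proj(f,J2W(p,j))[0]-uv for f,uv,j in obs])
r=least_squares(res,[.5,0,0]);P=r.x
if __name__=="__main__":
    print(P,r.fun.reshape(-1,2).round(1))
    for f,n,x0,y0,w,h,k in((s,"s1.png",270,160,100,125,4.8),(t,"t1.png",280,170,120,80,6.6)):
        im=cv2.resize(np.ascontiguousarray(f["img"][y0:y0+h,x0:x0+w,::-1]),None,fx=k,fy=k,interpolation=cv2.INTER_CUBIC)
        def line(js,col):
            q=((proj(f,J2W(P,js))-[x0,y0]+.5)*k-.5)
            cv2.polylines(im,[np.round(q).astype(int)],False,col,1)
        line([(52,-96,-58),(-52,-96,-58),(-52,120,-58),(52,120,-58),(52,-96,-58)],(0,0,255))
        for y in(-64,-40,60,80): line([(-34,y,4),(-16,y,4)],(0,255,255));line([(34,y,4),(16,y,4)],(0,255,255))
        th=np.linspace(0,2*np.pi,40)
        for d in(7,17):
            for y,R in((120+d,15),(37+d,30),(-37+d,30)): line(np.c_[R*np.cos(th),0*th+y,R*np.sin(th)],(255,0,0) if d==7 else (255,0,255))
        for a in(1.7,1.9): line([(38,83,20.5),(38-100*np.cos(a),83,20.5+100*np.sin(a)),(38-100*np.cos(a),107,20.5+100*np.sin(a)),(38,107,20.5)],(255,255,0))
        cv2.imwrite("pics/"+n,im)
E
python3 fit.py
```

```text
[ 0.52775909 -0.06591288  0.1193944 ] [[ 0.2 -0.5]
 [ 0.7  0.5]
 [-0.3  0.1]
 [-0.6 -0.3]
 [-0.5  0.3]
 [ 0.3 -0.4]]
```

```bash
sleep 0
```

```text
(no output)
```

View pics/t1.png

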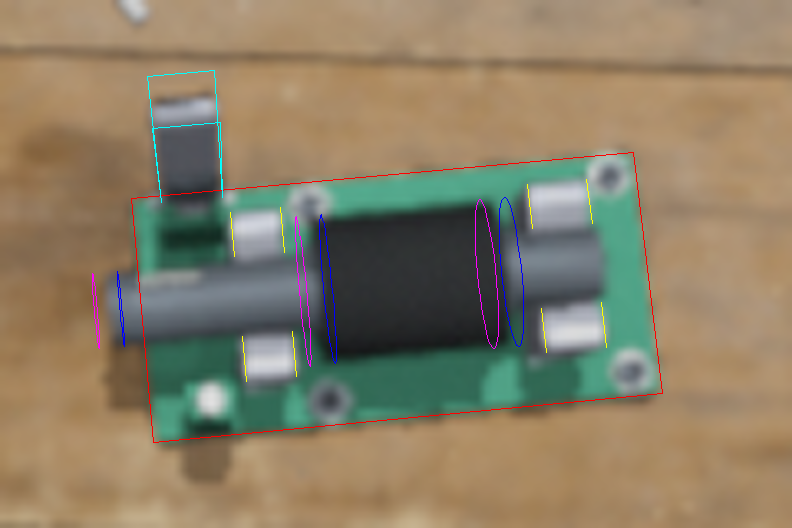

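View pics/s1.png

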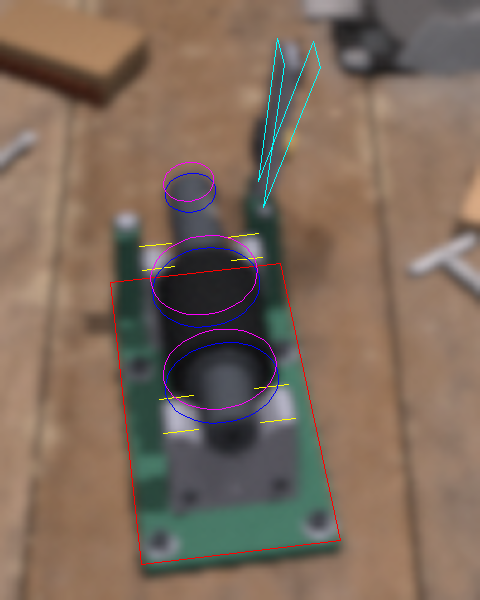

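```bash
cat > flat.py <<'E'
import sys
from fit import *
def flatov(f,d,phis,name,x0,y0,w,h,k):
    base=cv2.resize(np.ascontiguousarray(f["img"][y0:y0+h,x0:x0+w,::-1]),None,fx=k,fy=k,interpolation=cv2.INTER_CUBIC)
    out=[base]
    for ph in phis:
        im=base.copy();a=np.radians(ph);n=np.array([np.sin(a),0,np.cos(a)]);tt=np.array([np.cos(a),0,-np.sin(a)])
        c=n*10.5
        js=[c+tt*sx*10.7+[0,y+d,0] for sx,y in((1,81.5),(1,108.5),(-1,108.5),(-1,81.5),(1,81.5))]
        q=((proj(f,J2W(P,js))-[x0,y0]+.5)*k-.5)
        cv2.polylines(im,[np.round(q).astype(int)],False,(0,0,255),1);out.append(im)
    while len(out)%2: out.append(base)
    n=len(out)//2
    cv2.imwrite("pics/"+name,np.vstack([np.hstack(out[:n]),np.hstack(out[n:])]))
if __name__=="__main__":
    flatov(t,10.5,(60,70,80,90,100),"tf.png",292,203,36,22,7)
    flatov(s,10.5,(60,70,80,90,100),"sf.png",298,190,36,30,7)
E
python3 flat.py
```

```text
(no output)
```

View pics/tf.png

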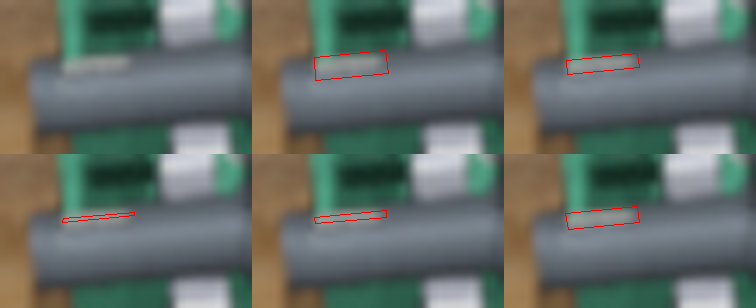

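View pics/sf.png

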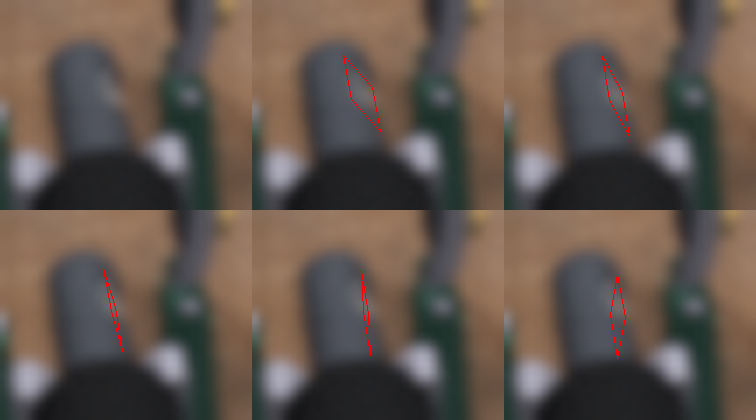

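```bash
cat > mv.py <<'E'
import sys
from fit import P,J2W
from plant import ctrl
import numpy as np
from scipy.spatial.transform import Rotation as Ro
def rep(j=None,yaw=None,tilt=0):
    """j: TCP target in jig mm. tilt: deg about jig x (positive moves gripper body toward +y)"""
    s=ctrl.sense();R=Ro.from_rotvec(s["orientation"])
    c,sn=np.cos(P[2]),np.sin(P[2]);d=s["eef_pos"]-[P[0],P[1],.07]
    print("t",s["clock"],"jig TCP mm",np.round([1e3*(c*d[0]+sn*d[1]),1e3*(-sn*d[0]+c*d[1]),1e3*d[2]],1),"F",s["ft_force"].round(1),"gap",s["finger_gap"].round(4),"q",s["q"].round(2))
    if j is not None:
        print("trans",(1e3*R.inv().apply(J2W(P,j)[0]-s["eef_pos"])).round(1))
        # desired: tool x along jig x, z down
        D=Ro.from_matrix(np.array([[c,sn,0],[sn,-c,0],[0,0,-1]]))
        D=Ro.from_rotvec(np.radians(tilt)*np.array([c,sn,0]))*D
        print("rot",np.degrees((R.inv()*D).as_rotvec()).round(2))
if __name__=="__main__":
    a=sys.argv[1:]
    rep([float(v) for v in a[:3]] if a else None,tilt=float(a[3]) if len(a)>3 else 0)
E
python3 mv.py 12 10 150
```

```text
Traceback (most recent call last):
  File "mv.py", line 19, in <module>
    rep([float(v) for v in a[:3]] if a else None,tilt=float(a[3]) if len(a)>3 else 0)
    ~~~^^^^^^^^^^^^^^^^^^^^^^^^^^^^^^^^^^^^^^^^^^^^^^^^^^^^^^^^^^^^^^^^^^^^^^^^^^^^^^
  File "mv.py", line 10, in rep
    print("t",s["clock"],"jig TCP mm",np.round([1e3*(c*d[0]+sn*d[1]),1e3*(-sn*d[0]+c*d[1]),1e3*d[2]],1),"F",s["ft_force"].round(1),"gap",s["finger_gap"].round(4),"q",s["q"].round(2))
                                                                                                                                         ^^^^^^^^^^^^^^^^^^^^^
AttributeError: 'float' object has no attribute 'round'
```

```bash
sed -i 's/s\["finger_gap"\].round(4)/round(s["finger_gap"],4)/' mv.py; python3 mv.py 12 10 150
```

```text
t 0.1 jig TCP mm [-402.4 -383.8  171.8] F [ 0.3 -0.3 -0.2] gap 0.0856 q [-1.37  0.29 -0.15  1.13  0.    1.43]
trans [ 489.9 -294.6   22.2]
rot [-0.07 -0.   12.51]
```

Emit:
{"api": "drive_tool", "payload": {
  "targets": [
    {"translation": [40,-24,0],"delta_rot": [0,0,2],"hand": 0},
    {"translation": [80,-48,0],"delta_rot": [0,0,4],"hand": 0},
    {"translation": [120,-72,2],"delta_rot": [0,0,6],"hand": 0},
    {"translation": [160,-96,4],"delta_rot": [0,0,8],"hand": 0},
    {"translation": [200,-120,6],"delta_rot": [0,0,10],"hand": 0},
    {"translation": [240,-144,8],"delta_rot": [0,0,12],"hand": 0},
    {"translation": [280,-168,10],"delta_rot": [0,0,12.5],"hand": 0},
    {"translation": [320,-192,12],"delta_rot": [0,0,12.5],"hand": 0}
  ],
  "grip_force": 40
}}

```text
clock: 0.9
eef_pos: [0.4131, -0.2064, 0.2302]
orientation: [3.136, 0.187, -0.0]
ft_force: [1.2, -1.4, -0.1]
finger_gap: -0.0
```

```bash
python3 mv.py 12 10 80
```

```text
t 0.9 jig TCP mm [-130.6 -125.8  160.2] F [ 1.2 -1.4 -0.1] gap -0.0 q [-0.62  0.18 -0.33  1.06 -0.    2.4 ]
trans [ 142.6 -135.8   80.2]
rot [ 0.    0.   -0.01]
```

```bash
sed -i 's/\[0,0,-1\]\]))/[0,0,-1]]))*Ro.from_rotvec([0,0,-np.pi\/2])/' mv.py; python3 mv.py 15 10 70
```

```text
t 0.9 jig TCP mm [-130.6 -125.8  160.2] F [ 1.2 -1.4 -0.1] gap -0.0 q [-0.62  0.18 -0.33  1.06 -0.    2.4 ]
trans [ 145.6 -135.8   90.2]
rot [ -0.     0.   -90.01]
```

Emit:
{"api": "drive_tool", "payload": {
  "targets": [
    {"translation": [20,-18,10],"delta_rot": [0,0,-8.5],"hand": 0},
    {"translation": [40,-36,20],"delta_rot": [0,0,-17],"hand": 0},
    {"translation": [60,-54,30],"delta_rot": [0,0,-25.5],"hand": 0},
    {"translation": [80,-72,40],"delta_rot": [0,0,-34],"hand": 0},
    {"translation": [100,-90,50],"delta_rot": [0,0,-42.5],"hand": 0},
    {"translation": [120,-108,60],"delta_rot": [0,0,-51],"hand": 0},
    {"translation": [135,-124,72],"delta_rot": [0,0,-59.5],"hand": 0},
    {"translation": [145.6,-136,80],"delta_rot": [0,0,-68],"hand": 0}
  ]
}}

```text
clock: 1.7
eef_pos: [0.5408, -0.0544, 0.1491]
orientation: [-2.487, -1.917, 0.001]
ft_force: [-0.4, -0.5, -0.3]
finger_gap: -0.0001
```

```bash
python3 mv.py 15 10 46
```

```text
t 1.7 jig TCP mm [14.4  9.9 79.1] F [-0.4 -0.5 -0.3] gap -0.0001 q [-0.23  0.4  -0.26  0.92  0.    1.59]
trans [ 0.3  0.6 33.1]
rot [-7.000e-02 -2.000e-02 -2.159e+01]
```

Emit:
{"api": "drive_tool", "payload": {
  "targets": [
    {"translation": [0,0,10],"delta_rot": [0,0,-8],"hand": 0},
    {"translation": [0,0,20],"delta_rot": [0,0,-16],"hand": 0},
    {"translation": [0,0,28],"delta_rot": [0,0,-21.6],"hand": 0},
    {"translation": [0,0,32],"delta_rot": [0,0,-21.6],"hand": 0},
    {"translation": [0,0,34],"delta_rot": [0,0,-21.6],"hand": 0},
    {"translation": [0,0,35],"delta_rot": [0,0,-21.6],"hand": 0},
    {"translation": [0,0,36],"delta_rot": [0,0,-21.6],"hand": 0},
    {"translation": [0,0,36],"delta_rot": [0,0,-21.6],"hand": 0}
  ]
}}

```text
clock: 2.5
eef_pos: [0.5407, -0.0558, 0.1145]
orientation: [2.094, 2.342, 0.0]
ft_force: [-0.5, 0.2, -0.1]
finger_gap: 0.0002
```

```bash
python3 mv.py 15 10 41;python3 - <<'E'
from plant import ctrl
from h import *
f=ctrl.grab_frame("side");crop(f,250,100,150,150,4,"s2.png")
E
```

```text
t 2.5 jig TCP mm [14.1  8.5 44.5] F [-0.5  0.2 -0.1] gap 0.0002 q [-0.24  0.43 -0.31  0.83 -0.    1.22]
trans [1.5 0.9 3.5]
rot [ 0.02  0.01 -0.44]
```

View pics/s2.png

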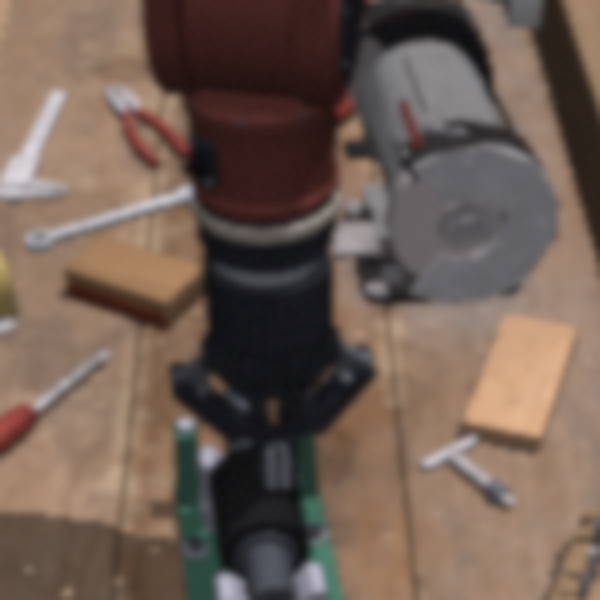

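Emit:
{"api": "drive_tool", "payload": {
  "targets": [
    {"translation": [0,0,1],"delta_rot": [0,0,0],"hand": 0},
    {"translation": [0,0,2],"delta_rot": [0,0,0],"hand": 0},
    {"translation": [0,0,2.5],"delta_rot": [0,0,0],"hand": 0},
    {"translation": [0,0,3],"delta_rot": [0,0,0],"hand": 0},
    {"translation": [0,0,3.5],"delta_rot": [0,0,0],"hand": 0},
    {"translation": [0,0,4],"delta_rot": [0,0,0],"hand": 0},
    {"translation": [0,0,4],"delta_rot": [0,0,0],"hand": 0},
    {"translation": [0,0,4],"delta_rot": [0,0,0],"hand": 0}
  ]
}}

```text
clock: 3.35
eef_pos: [0.5406, -0.0557, 0.1103]
orientation: [2.093, 2.343, 0.0]
ft_force: [-0.0, -0.3, 0.8]
finger_gap: -0.0004
```

Emit:
{"api": "drive_tool", "payload": {
  "targets": [
    {"translation": [0,0,0.5],"delta_rot": [0,0,0],"hand": 0},
    {"translation": [0,0,0.5],"delta_rot": [0,0,0],"hand": 0},
    {"translation": [0,0,1],"delta_rot": [0,0,0],"hand": 0},
    {"translation": [0,0,1],"delta_rot": [0,0,0],"hand": 0},
    {"translation": [0,0,1.5],"delta_rot": [0,0,0],"hand": 0},
    {"translation": [0,0,1.5],"delta_rot": [0,0,0],"hand": 0},
    {"translation": [0,0,1.5],"delta_rot": [0,0,0],"hand": 0},
    {"translation": [0,0,1.5],"delta_rot": [0,0,0],"hand": 0}
  ]
}}

```text
clock: 4.15
eef_pos: [0.5416, -0.0558, 0.1097]
orientation: [2.092, 2.342, 0.002]
ft_force: [-0.5, 1.1, 8.8]
finger_gap: -0.0001
```

Emit:
{"api": "drive_tool", "payload": {
  "targets": [
    {"translation": [0,-2,0.3],"delta_rot": [0,0,0],"hand": 0},
    {"translation": [0,-6,0.3],"delta_rot": [0,0,0],"hand": 0},
    {"translation": [0,-10,0.3],"delta_rot": [0,0,0],"hand": 0},
    {"translation": [0,-14,0.3],"delta_rot": [0,0,0],"hand": 0},
    {"translation": [0,-18,0.3],"delta_rot": [0,0,0],"hand": 0},
    {"translation": [0,-22,0.3],"delta_rot": [0,0,0],"hand": 0},
    {"translation": [0,-25,0.3],"delta_rot": [0,0,0],"hand": 0},
    {"translation": [0,-26,0.3],"delta_rot": [0,0,0],"hand": 0}
  ]
}}

```text
clock: 4.95
eef_pos: [0.5162, -0.0592, 0.1099]
orientation: [2.091, 2.34, 0.002]
ft_force: [0.8, 0.1, 10.3]
finger_gap: 0.0001
```

```bash
cat > look.py <<'E'
import sys
import flat
from plant import ctrl
from h import *
n=sys.argv[1];d=float(sys.argv[2]);ph=[float(v) for v in sys.argv[3:]]
T=ctrl.grab_frame("top");S=ctrl.grab_frame("side")
pickle.dump((T,S),open(n+".pkl","wb"))
flat.flatov(T,d,ph,n+"t.png",292,200,36,25,7)
flat.flatov(S,d,ph,n+"s.png",298,190,36,30,7)
crop(T,270,160,140,90,5.5,n+"tw.png");crop(S,260,130,110,150,4,n+"sw.png")
E
python3 mv.py 15 10 60; python3 look.py r1 10.5 0 10 20 30 40
```

```text
t 4.95 jig TCP mm [-10.6   8.   39.9] F [ 0.8  0.1 10.3] gap 0.0001 q [-0.25  0.39 -0.38  0.79 -0.    1.2 ]
trans [  2.1  25.7 -20. ]
rot [ 0.2   0.09 -0.4 ]
```

View pics/r1s.png

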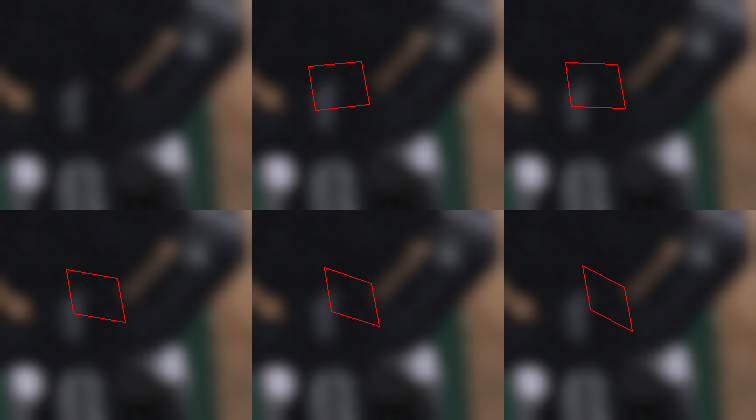

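View pics/r1t.png

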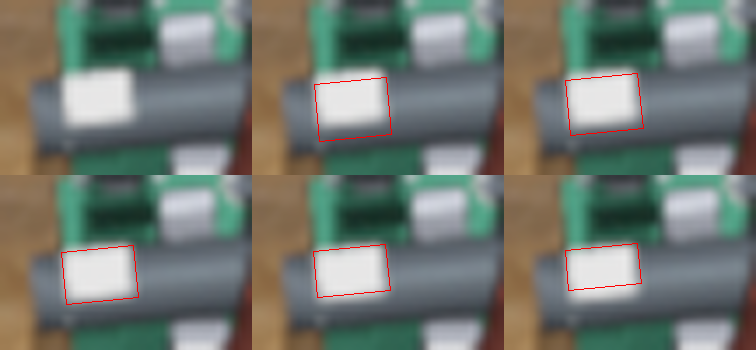

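View pics/r1tw.png

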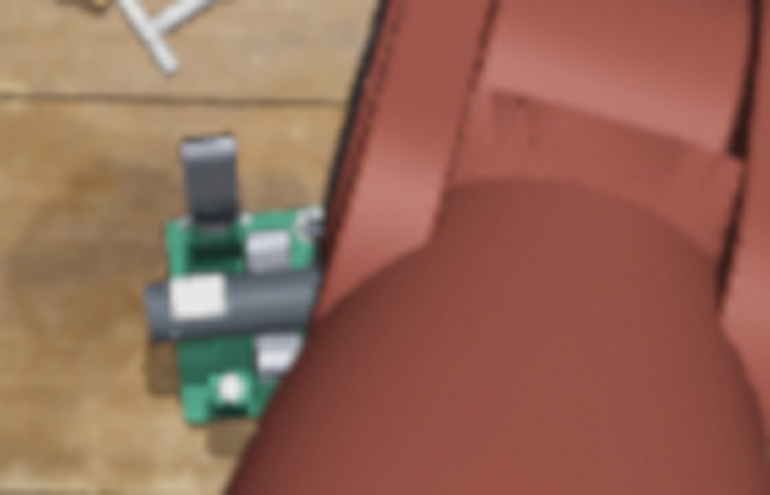

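```bash
cat > ang.py <<'E'
import sys
from fit import *
def ana(T):
    x0,y0,w,h=292,198,40,30
    g=T["img"][y0:y0+h,x0:x0+w].astype(float)
    # white: min channel high
    m=g.min(2); m=np.clip((m-110)/(225-110),0,1)
    vv,uu=np.mgrid[y0:y0+h,x0:x0+w]
    exp=proj(T,J2W(P,(0,105,8)))[0]
    near=(abs(uu-exp[0])<9)&(abs(vv-exp[1])<7)
    m=m*near
    c=np.array([(m*uu).sum(),(m*vv).sum()])/m.sum()
    print("area px",m.sum().round(1),"centroid",c.round(2))
    best=[]
    for ph in range(-60,61,5):
        for d in(0,):
            a=np.radians(ph)
            def q(d): return proj(T,J2W(P,(10.5*np.sin(a),95+d,10.5*np.cos(a))))[0]
            dd=min(np.arange(-5,20,.25),key=lambda d:abs(q(d)[0]-c[0]))
            best.append((ph,dd,round(q(dd)[1]-c[1],2)))
    print([b for b in best if abs(b[2])<.9])
if __name__=="__main__":
    o=pickle.load(open(sys.argv[1]+".pkl","rb"));ana(o[0])
E
python3 ang.py r1
```

```text
area px 69.6 centroid [305.56 213.56]
[(10, np.float64(11.25), np.float64(0.89)), (15, np.float64(11.25), np.float64(0.56)), (20, np.float64(11.0), np.float64(0.23)), (25, np.float64(11.0), np.float64(-0.08)), (30, np.float64(11.0), np.float64(-0.37)), (35, np.float64(11.0), np.float64(-0.65))]
```

Emit:
{"api": "drive_tool", "payload": {
  "targets": [
    {"translation": [0,0,-4],"delta_rot": [0,0,0],"hand": 0},
    {"translation": [0,0,-8],"delta_rot": [0,0,0],"hand": 0},
    {"translation": [0,9,-8],"delta_rot": [0,0,0],"hand": 0},
    {"translation": [0,18,-8],"delta_rot": [0,0,0],"hand": 0},
    {"translation": [0,18,-4],"delta_rot": [0,0,0],"hand": 0},
    {"translation": [0,18,-1.5],"delta_rot": [0,0,0],"hand": 0},
    {"translation": [0,18,0],"delta_rot": [0,0,0],"hand": 0},
    {"translation": [0,18,0],"delta_rot": [0,0,0],"hand": 0}
  ]
}}

```text
clock: 5.85
eef_pos: [0.5342, -0.0566, 0.1105]
orientation: [2.09, 2.341, 0.004]
ft_force: [-3.0, 2.6, 24.3]
finger_gap: -0.0
```

```bash
python3 mv.py; python3 look.py r2 11 0 10 20 30 40; python3 ang.py r2
```

```text
t 5.85 jig TCP mm [ 7.5  8.4 40.5] F [-3.   2.6 24.3] gap -0.0 q [-0.24  0.42 -0.33  0.81  0.    1.22]
area px 70.2 centroid [305.58 213.52]
[(15, np.float64(11.25), np.float64(0.6)), (20, np.float64(11.0), np.float64(0.27)), (25, np.float64(11.0), np.float64(-0.04)), (30, np.float64(11.0), np.float64(-0.33)), (35, np.float64(10.75), np.float64(-0.61)), (40, np.float64(10.75), np.float64(-0.87))]
```

Emit:
{"api": "drive_tool", "payload": {
  "targets": [
    {"translation": [0,0,-1],"delta_rot": [0,0,0],"hand": 0},
    {"translation": [0,-2,-1],"delta_rot": [0,0,0],"hand": 0},
    {"translation": [0,-5,-1],"delta_rot": [0,0,0],"hand": 0},
    {"translation": [0,-8,-1],"delta_rot": [0,0,0],"hand": 0},
    {"translation": [0,-11,-1],"delta_rot": [0,0,0],"hand": 0},
    {"translation": [0,-12.7,-1],"delta_rot": [0,0,0],"hand": 0},
    {"translation": [0,-12.7,-1],"delta_rot": [0,0,0],"hand": 0},
    {"translation": [0,-12.7,-1],"delta_rot": [0,0,0],"hand": 0}
  ]
}}

```text
clock: 6.75
eef_pos: [0.5216, -0.0584, 0.1106]
orientation: [2.091, 2.341, 0.003]
ft_force: [0.7, -0.7, 13.1]
finger_gap: -0.0001
```

```bash
python3 mv.py; python3 look.py r3 11 -10 -5 0 5 10; python3 ang.py r3
```

```text
t 6.75 jig TCP mm [-5.3  8.2 40.6] F [ 0.7 -0.7 13.1] gap -0.0001 q [-0.25  0.4  -0.37  0.8   0.    1.21]
area px 81.8 centroid [305.8  215.06]
[(-10, np.float64(11.0), np.float64(0.76)), (-5, np.float64(11.0), np.float64(0.41)), (0, np.float64(10.75), np.float64(0.06)), (5, np.float64(10.75), np.float64(-0.29)), (10, np.float64(10.75), np.float64(-0.63))]
```

View pics/r3t.png

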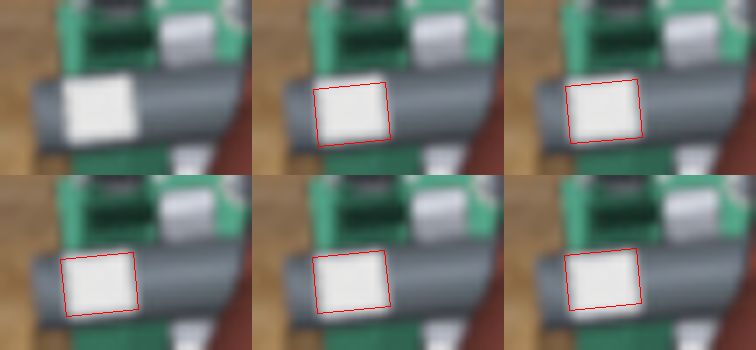

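```bash
python3 - <<'E'
from fit import *
T,S=pickle.load(open("r3.pkl","rb"))
th=np.radians(np.arange(0,360,2))
for y in(86,88,124,126,128):
    q=proj(T,J2W(P,np.c_[15*np.sin(th),0*th+y,15*np.cos(th)]))
    u=q[:,0].mean();i,j=q[:,1].argmin(),q[:,1].argmax()
    col=T["img"][195:232,int(round(u))].astype(int)
    print(y,u.round(1),"pred edges",q[i,1].round(2),q[j,1].round(2));print([f"{195+k}:{c[0]},{c[1]},{c[2]}" for k,c in enumerate(col) if 8<k<32])
E
```

```text
86 313.3 pred edges 209.14 220.47
['204:36,73,60', '205:30,58,48', '206:38,65,56', '207:55,102,86', '208:59,115,95', '209:62,100,88', '210:78,91,94', '211:94,102,110', '212:104,113,122', '213:114,125,135', '214:122,132,142', '215:116,126,136', '216:104,113,121', '217:94,102,109', '218:84,92,98', '219:71,78,84', '220:55,69,70', '221:48,86,73', '222:47,98,80', '223:48,100,81', '224:48,100,81', '225:48,100,81', '226:49,104,84']
88 312.6 pred edges 209.21 220.54
['204:36,73,60', '205:30,58,48', '206:38,65,56', '207:55,102,86', '208:59,115,95', '209:62,100,88', '210:78,91,94', '211:94,102,110', '212:104,113,122', '213:114,125,135', '214:122,132,142', '215:116,126,136', '216:104,113,121', '217:94,102,109', '218:84,92,98', '219:71,78,84', '220:55,69,70', '221:48,86,73', '222:47,98,80', '223:48,100,81', '224:48,100,81', '225:48,100,81', '226:49,104,84']
124 299.0 pred edges 210.48 221.84
['204:128,110,83', '205:127,106,78', '206:127,104,78', '207:132,109,81', '208:138,113,84', '209:140,114,84', '210:127,103,78', '211:100,91,86', '212:92,98,105', '213:100,108,117', '214:110,119,127', '215:115
[... 391 characters left out ...]
103', '213:101,109,118', '214:112,121,130', '215:116,125,134', '216:114,123,132', '217:108,115,123', '218:99,106,113', '219:91,96,103', '220:79,84,89', '221:69,68,71', '222:94,76,59', '223:114,88,61', '224:118,91,62', '225:118,91,62', '226:120,94,65']
128 297.5 pred edges 210.62 221.98
['204:135,109,81', '205:131,105,78', '206:130,104,76', '207:130,104,76', '208:133,105,76', '209:140,111,80', '210:138,110,79', '211:118,102,88', '212:100,102,104', '213:103,110,116', '214:112,118,124', '215:115,119,125', '216:115,116,120', '217:114,112,113', '218:108,105,104', '219:110,101,97', '220:107,94,85', '221:98,83,70', '222:102,81,59', '223:114,88,59', '224:119,91,61', '225:120,92,62', '226:122,95,65']
```

```bash
python3 mv.py -6 165 115 -30
```

```text
t 6.85 jig TCP mm [-5.3  8.2 40.6] F [ 0.  -0.5 13.6] gap 0.0003 q [-0.25  0.4  -0.37  0.8   0.    1.21]
trans [156.7  -1.5 -74.6]
rot [  0.08 -29.93  -0.42]
```

Emit:
{"api": "drive_tool", "payload": {
  "targets": [
    {"translation": [0,0,-20],"delta_rot": [0,0,0],"hand": 0},
    {"translation": [0,0,-60],"delta_rot": [0,0,0],"hand": 0},
    {"translation": [30,0,-75],"delta_rot": [0,-6,0],"hand": 0},
    {"translation": [60,0,-75],"delta_rot": [0,-12,0],"hand": 0},
    {"translation": [90,0,-75],"delta_rot": [0,-18,0],"hand": 0},
    {"translation": [120,0,-75],"delta_rot": [0,-24,0],"hand": 0},
    {"translation": [145,0,-75],"delta_rot": [0,-30,0],"hand": 0},
    {"translation": [158,0,-75],"delta_rot": [0,-30,0],"hand": 0}
  ]
}}

```text
clock: 7.65
eef_pos: [0.5009, 0.1022, 0.1827]
orientation: [1.799, 2.025, -0.488]
ft_force: [0.5, -0.7, -0.8]
finger_gap: 0.0001
```

```bash
python3 mv.py 0 158 4 -30; python3 mv.py 0 130 4 -30; python3 look.py r4 11 -10 -5 0 5 10; python3 ang.py r4
```

```text
t 7.65 jig TCP mm [ -6.7 170.1 112.7] F [ 0.5 -0.7 -0.8] gap 0.0001 q [ 0.36  0.44 -0.21  1.06 -0.51  1.85]
trans [ 44.2   7.1 100. ]
rot [-0.21  0.17 -0.  ]
t 7.65 jig TCP mm [ -6.7 170.1 112.7] F [ 0.5 -0.7 -0.8] gap 0.0001 q [ 0.36  0.44 -0.21  1.06 -0.51  1.85]
trans [ 20.    7.1 114.1]
rot [-0.21  0.17 -0.  ]
area px 91.7 centroid [305.84 215.06]
[(-10, np.float64(10.75), np.float64(0.76)), (-5, np.float64(10.75), np.float64(0.41)), (0, np.float64(10.75), np.float64(0.06)), (5, np.float64(10.5), np.float64(-0.3)), (10, np.float64(10.5), np.float64(-0.64))]
```

View pics/r4sw.png

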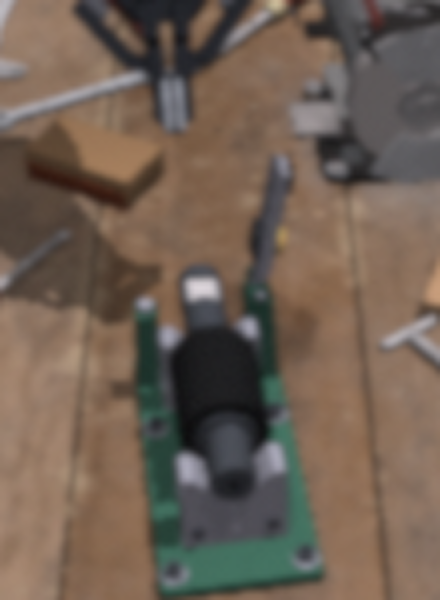

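Emit:
{"api": "drive_tool", "payload": {
  "targets": [
    {"translation": [10,2,20],"delta_rot": [0,0,0],"hand": 0},
    {"translation": [20,4,40],"delta_rot": [0,0,0],"hand": 0},
    {"translation": [30,6,62],"delta_rot": [0,0,0],"hand": 0},
    {"translation": [40,7,82],"delta_rot": [0,0,0],"hand": 0},
    {"translation": [47.7,7,98],"delta_rot": [0,0,0],"hand": 0},
    {"translation": [47.7,7,98],"delta_rot": [0,0,0],"hand": 0},
    {"translation": [44.2,7,100],"delta_rot": [0,0,0],"hand": 0},
    {"translation": [44.2,7,100],"delta_rot": [0,0,0],"hand": 0}
  ]
}}

```text
clock: 8.55
eef_pos: [0.5113, 0.0872, 0.077]
orientation: [1.807, 2.02, -0.482]
ft_force: [0.6, -0.6, 0.1]
finger_gap: 0.0001
```

```bash
python3 mv.py 0 136 4 -30; python3 look.py r5 11 -10 -5 0 5 10
```

```text
t 8.55 jig TCP mm [  1.9 154.    7. ] F [ 0.6 -0.6  0.1] gap 0.0001 q [ 0.32  0.56 -0.33  0.8  -0.51  1.81]
trans [-14.2  -1.7  11.6]
rot [-0.15 -0.02 -0.43]
```

View pics/r5tw.png

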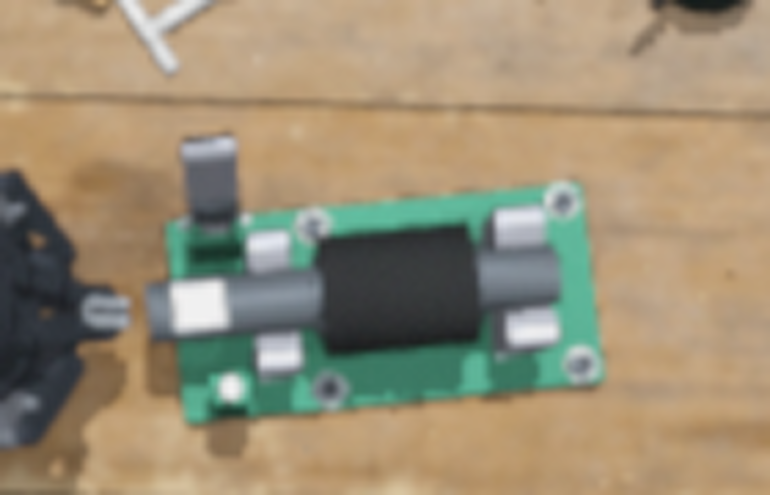

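View pics/r5sw.png

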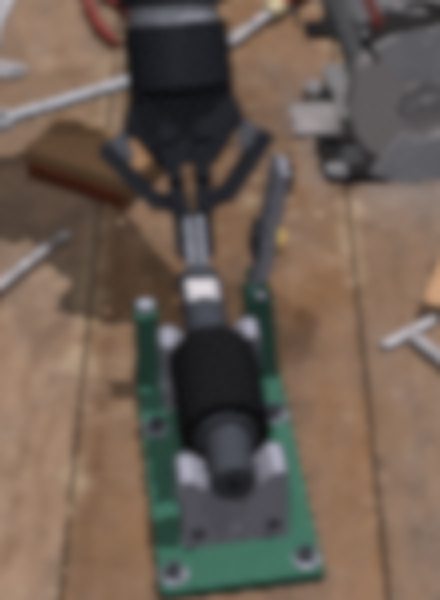

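Emit:
{"api": "drive_tool", "payload": {
  "targets": [
    {"translation": [0,-1.7,3.5],"delta_rot": [0,0,0],"hand": 0},
    {"translation": [-2,-1.7,4.6],"delta_rot": [0,0,0],"hand": 0},
    {"translation": [-3.7,-1.7,5.6],"delta_rot": [0,0,0],"hand": 0},
    {"translation": [-5.4,-1.7,6.6],"delta_rot": [0,0,0],"hand": 0},
    {"translation": [-7.1,-1.7,7.6],"delta_rot": [0,0,0],"hand": 0},
    {"translation": [-8.8,-1.7,8.6],"delta_rot": [0,0,0],"hand": 0},
    {"translation": [-10.5,-1.7,9.6],"delta_rot": [0,0,0],"hand": 0},
    {"translation": [-11.5,-1.7,10.1],"delta_rot": [0,0,0],"hand": 0}
  ]
}}

```text
clock: 9.45
eef_pos: [0.5106, 0.0729, 0.0728]
orientation: [1.806, 2.021, -0.483]
ft_force: [-0.6, 2.0, 0.0]
finger_gap: 0.0001
```

```bash
python3 mv.py; python3 look.py r6 6 -10 -5 0 5 10;python3 ang.py r6
```

```text
t 9.45 jig TCP mm [ -0.5 139.9   2.8] F [-0.6  2.   0. ] gap 0.0001 q [ 0.3   0.55 -0.36  0.76 -0.51  1.79]
area px 90.0 centroid [307.71 214.92]
[(-10, np.float64(6.0), np.float64(0.72)), (-5, np.float64(6.0), np.float64(0.37)), (0, np.float64(5.75), np.float64(0.02)), (5, np.float64(5.75), np.float64(-0.33)), (10, np.float64(5.75), np.float64(-0.67))]
```

View pics/r6tw.png

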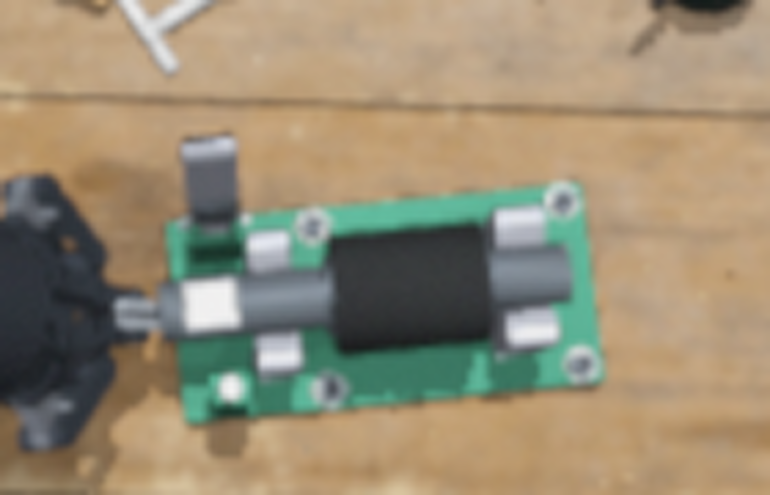

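Roller is sliding (d ≈ 5.8 mm left, flat still up). Continue until the force rises.

Emit:
{"api": "drive_tool", "payload": {
  "targets": [
    {"translation": [-0.9,0,0.5],"delta_rot": [0,0,0],"hand": 0},
    {"translation": [-1.7,0,1],"delta_rot": [0,0,0],"hand": 0},
    {"translation": [-2.6,0,1.5],"delta_rot": [0,0,0],"hand": 0},
    {"translation": [-3.5,0,2],"delta_rot": [0,0,0],"hand": 0},
    {"translation": [-4.1,0,2.4],"delta_rot": [0,0,0],"hand": 0},
    {"translation": [-4.6,0,2.7],"delta_rot": [0,0,0],"hand": 0},
    {"translation": [-5,0,2.9],"delta_rot": [0,0,0],"hand": 0},
    {"translation": [-5,0,2.9],"delta_rot": [0,0,0],"hand": 0}
  ]
}}

```text
clock: 10.35
eef_pos: [0.5112, 0.0674, 0.0728]
orientation: [1.806, 2.021, -0.483]
ft_force: [1.5, 2.8, -0.1]
finger_gap: -0.0
```

```bash
python3 mv.py; python3 look.py r7 0 -10 -5 0 5 10;python3 ang.py r7
```

```text
t 10.35 jig TCP mm [ -0.5 134.3   2.8] F [ 1.5  2.8 -0.1] gap -0.0 q [ 0.29  0.55 -0.37  0.75 -0.51  1.77]
area px 91.2 centroid [309.37 214.74]
[(-10, np.float64(1.5), np.float64(0.74)), (-5, np.float64(1.5), np.float64(0.39)), (0, np.float64(1.5), np.float64(0.04)), (5, np.float64(1.25), np.float64(-0.31)), (10, np.float64(1.25), np.float64(-0.65))]
```

Emit:
{"api": "drive_tool", "payload": {
  "targets": [
    {"translation": [-0.4,0,0.2],"delta_rot": [0,0,0],"hand": 0},
    {"translation": [-0.8,0,0.4],"delta_rot": [0,0,0],"hand": 0},
    {"translation": [-1.1,0,0.6],"delta_rot": [0,0,0],"hand": 0},
    {"translation": [-1.4,0,0.8],"delta_rot": [0,0,0],"hand": 0},
    {"translation": [-1.6,0,0.9],"delta_rot": [0,0,0],"hand": 0},
    {"translation": [-1.8,0,1],"delta_rot": [0,0,0],"hand": 0},
    {"translation": [-2,0,1.1],"delta_rot": [0,0,0],"hand": 0},
    {"translation": [-2,0,1.1],"delta_rot": [0,0,0],"hand": 0}
  ]
}}

```text
clock: 11.25
eef_pos: [0.5114, 0.0669, 0.0726]
orientation: [1.806, 2.025, -0.48]
ft_force: [-4.0, 14.5, 2.2]
finger_gap: 0.0
```

```bash
python3 mv.py; python3 look.py r8 0 -10 -5 0 5 10;python3 ang.py r8
```

```text
t 11.25 jig TCP mm [ -0.4 133.8   2.6] F [-4.  14.5  2.2] gap 0.0 q [ 0.29  0.55 -0.37  0.75 -0.51  1.77]
area px 91.2 centroid [309.37 214.72]
[(-10, np.float64(1.75), np.float64(0.77)), (-5, np.float64(1.5), np.float64(0.42)), (0, np.float64(1.5), np.float64(0.07)), (5, np.float64(1.5), np.float64(-0.28)), (10, np.float64(1.25), np.float64(-0.63))]
```

```bash
python3 mv.py 10 165 20 -30;python3 mv.py 60 160 140 0; python3 mv.py 100 97 140 0
```

```text
t 11.35 jig TCP mm [ -0.4 133.8   2.6] F [-3.3 14.3  3.2] gap -0.0 q [ 0.29  0.55 -0.37  0.75 -0.51  1.77]
trans [ 18.5  10.2 -30.6]
rot [-0.14 -0.22 -0.28]
t 11.35 jig TCP mm [ -0.4 133.8   2.6] F [-3.3 14.3  3.2] gap -0.0 q [ 0.29  0.55 -0.37  0.75 -0.51  1.77]
trans [ -45.2   60.3 -132.4]
rot [-0.06 29.78 -0.31]
t 11.35 jig TCP mm [ -0.4 133.8   2.6] F [-3.3 14.3  3.2] gap -0.0 q [ 0.29  0.55 -0.37  0.75 -0.51  1.77]
trans [ -99.7  100.6 -101.2]
rot [-0.06 29.78 -0.31]
```

Emit:
{"api": "drive_tool", "payload": {
  "targets": [
    {"translation": [13,0,-7.5],"delta_rot": [0,0,0],"hand": 0},
    {"translation": [18.5,5,-30],"delta_rot": [0,0,0],"hand": 0},
    {"translation": [0,20,-70],"delta_rot": [0,5,0],"hand": 0},
    {"translation": [-20,35,-105],"delta_rot": [0,10,0],"hand": 0},
    {"translation": [-45,60,-132],"delta_rot": [0,16,0],"hand": 0},
    {"translation": [-65,75,-125],"delta_rot": [0,22,0],"hand": 0},
    {"translation": [-82,90,-113],"delta_rot": [0,28,0],"hand": 0},
    {"translation": [-99.7,100.6,-101],"delta_rot": [0,29.8,0],"hand": 0}
  ]
}}

```text
clock: 12.15
eef_pos: [0.6166, 0.038, 0.211]
orientation: [2.094, 2.339, 0.001]
ft_force: [0.1, -0.3, 0.6]
finger_gap: -0.0
```

```bash
python3 mv.py 95 96 102;python3 look.py r9 0 -10 -5 0 5 10;python3 ang.py r9
```

```text
t 12.15 jig TCP mm [100.6  92.6 141. ] F [ 0.1 -0.3  0.6] gap -0.0 q [-0.06  0.48  0.06  1.14 -0.    1.4 ]
trans [ 3.4 -5.7 39. ]
rot [ 0.11  0.07 -0.51]
area px 0.0 centroid [nan nan]
[]ang.py:12: RuntimeWarning: invalid value encountered in divide
  c=np.array([(m*uu).sum(),(m*vv).sum()])/m.sum()
```

View pics/r9sw.png

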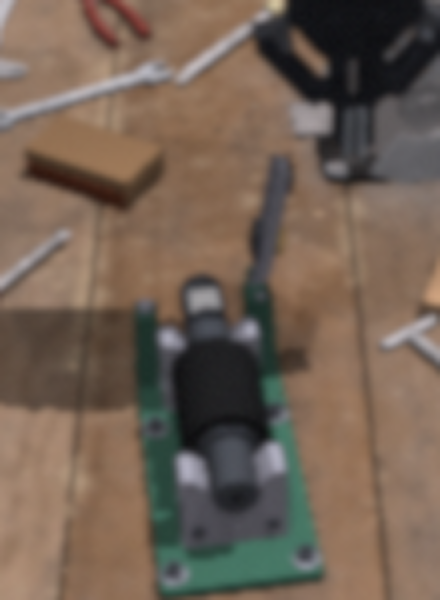

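View pics/r9tw.png

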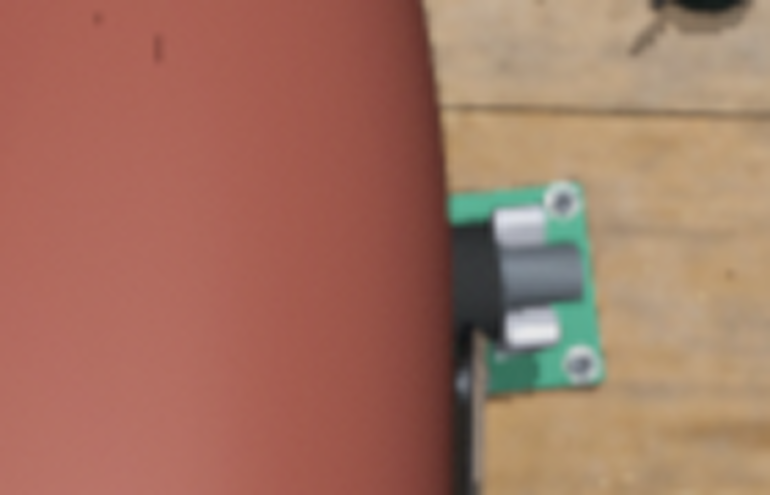

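Emit:
{"api": "drive_tool", "payload": {
  "targets": [
    {"translation": [3,0,15],"delta_rot": [0,0,0],"hand": 0},
    {"translation": [3,0,30],"delta_rot": [0,0,0],"hand": 0},
    {"translation": [3,0,39],"delta_rot": [0,0,0],"hand": 0},
    {"translation": [3,-6,39],"delta_rot": [0,0,0],"hand": 0},
    {"translation": [3,-14,39],"delta_rot": [0,0,0],"hand": 0},
    {"translation": [3,-20,39],"delta_rot": [0,0,0],"hand": 0},
    {"translation": [3,-26,39],"delta_rot": [0,0,0],"hand": 0},
    {"translation": [3,-32,39],"delta_rot": [0,0,0],"hand": 0}
  ]
}}

```text
clock: 13.05
eef_pos: [0.5832, 0.0398, 0.1718]
orientation: [2.09, 2.34, -0.002]
ft_force: [0.9, -0.5, 1.0]
finger_gap: 0.0001
```

Emit:
{"api": "drive_tool", "payload": {
  "targets": [
    {"translation": [0,-6,0],"delta_rot": [0,0,0],"hand": 0},
    {"translation": [0,-12,0],"delta_rot": [0,0,0],"hand": 0},
    {"translation": [0,-18,0],"delta_rot": [0,0,0],"hand": 0},
    {"translation": [0,-24,0],"delta_rot": [0,0,0],"hand": 0},
    {"translation": [0,-30,0],"delta_rot": [0,0,0],"hand": 0},
    {"translation": [0,-36,0],"delta_rot": [0,0,0],"hand": 0},
    {"translation": [0,-42,0],"delta_rot": [0,0,0],"hand": 0},
    {"translation": [0,-48,0],"delta_rot": [0,0,0],"hand": 0}
  ]
}}

```text
clock: 13.85
eef_pos: [0.5351, 0.0345, 0.1711]
orientation: [2.091, 2.341, -0.004]
ft_force: [-0.2, -0.4, -0.2]
finger_gap: 0.0
```

```bash
python3 mv.py 95 96 102;python3 look.py r10 0 -10 -5 0 5 10
```

```text
t 13.85 jig TCP mm [ 19.2  98.8 101.1] F [-0.2 -0.4 -0.2] gap 0.0 q [-0.07  0.36 -0.25  0.96 -0.    1.39]
trans [-2.3 75.8 -0.9]
rot [-0.01  0.2  -0.39]
```

View pics/r10sw.png

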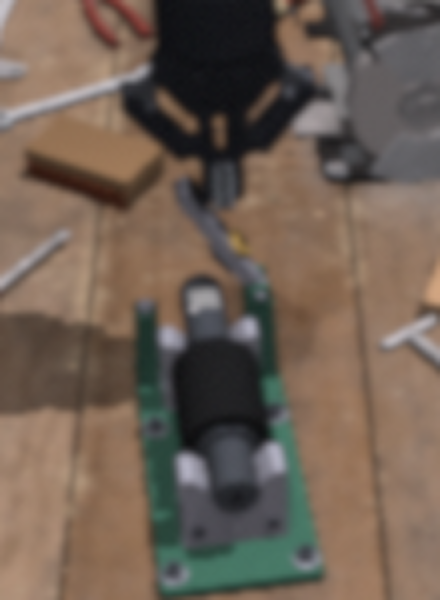

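Emit:
{"api": "drive_tool", "payload": {
  "targets": [
    {"translation": [0,0,-10],"delta_rot": [0,0,0],"hand": 0},
    {"translation": [0,0,-20],"delta_rot": [0,0,0],"hand": 0},
    {"translation": [0,0,-20],"delta_rot": [0,0,0],"hand": 0},
    {"translation": [-1,0,-20],"delta_rot": [0,0,0],"hand": 0},
    {"translation": [-2,-18,-20],"delta_rot": [0,0,0],"hand": 0},
    {"translation": [-2.5,-36,-20],"delta_rot": [0,0,0],"hand": 0},
    {"translation": [-2.5,-54,-20],"delta_rot": [0,0,0],"hand": 0},
    {"translation": [-2.5,-72,-20],"delta_rot": [0,0,0],"hand": 0}
  ]
}}

```text
clock: 14.75
eef_pos: [0.4635, 0.0239, 0.1908]
orientation: [2.091, 2.341, -0.004]
ft_force: [0.1, 0.2, 0.7]
finger_gap: 0.0005
```

```bash
python3 mv.py -53 96.5 42;python3 look.py r11 0 -10 -5 0 5 10
```

```text
t 14.75 jig TCP mm [-53.1  96.8 120.8] F [0.1 0.2 0.7] gap 0.0005 q [-0.1   0.21 -0.4   0.96 -0.    1.35]
trans [-0.1  0.1 78.8]
rot [-0.03  0.2  -0.38]
```

View pics/r11sw.png

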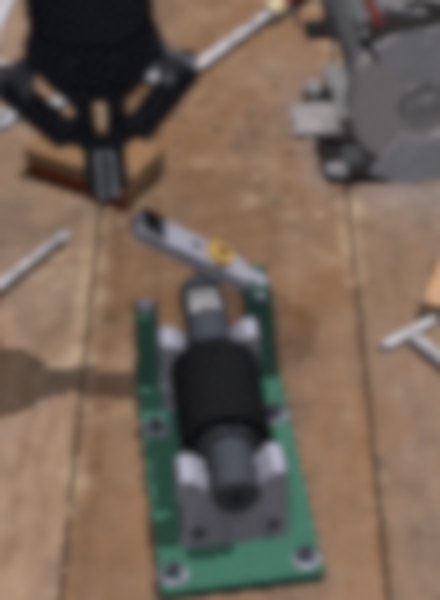

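Emit:
{"api": "drive_tool", "payload": {
  "targets": [
    {"translation": [0,0,0],"delta_rot": [0,0,0],"hand": 0},
    {"translation": [0,0,8],"delta_rot": [0,0,0],"hand": 0},
    {"translation": [0,0,16],"delta_rot": [0,0,0],"hand": 0},
    {"translation": [0,0,26],"delta_rot": [0,0,0],"hand": 0},
    {"translation": [0,0,36],"delta_rot": [0,0,0],"hand": 0},
    {"translation": [0,0,46],"delta_rot": [0,0,0],"hand": 0},
    {"translation": [0,0,56],"delta_rot": [0,0,0],"hand": 0},
    {"translation": [0,0,64],"delta_rot": [0,0,0],"hand": 0}
  ]
}}

```text
clock: 15.65
eef_pos: [0.4641, 0.0238, 0.1261]
orientation: [2.091, 2.341, -0.004]
ft_force: [-0.3, 0.3, 0.4]
finger_gap: -0.0001
```

```bash
python3 mv.py -53 96.5 42;python3 look.py r12 0 -10 -5 0 5 10
```

```text
t 15.65 jig TCP mm [-52.5  96.7  56.1] F [-0.3  0.3  0.4] gap -0.0001 q [-0.1   0.28 -0.5   0.79 -0.    1.35]
trans [-0.1 -0.5 14.1]
rot [-0.04  0.19 -0.38]
```

View pics/r12sw.png

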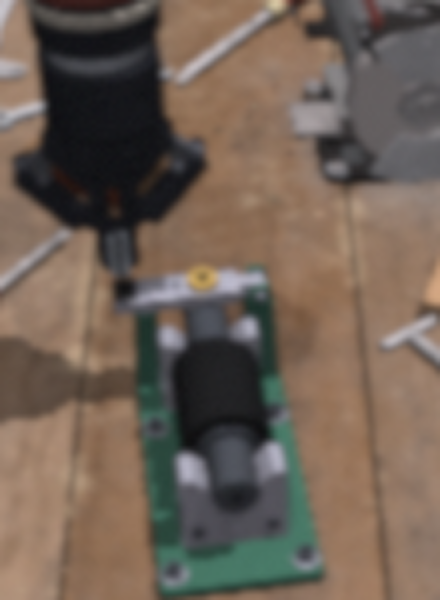

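Emit:
{"api": "drive_tool", "payload": {
  "targets": [
    {"translation": [0,0,6],"delta_rot": [0,0,0],"hand": 0},
    {"translation": [0,0,12],"delta_rot": [0,0,0],"hand": 0},
    {"translation": [0,0,15],"delta_rot": [0,0,0],"hand": 0},
    {"translation": [0,0,16],"delta_rot": [0,0,0],"hand": 0},
    {"translation": [0,0,16.5],"delta_rot": [0,0,0],"hand": 0},
    {"translation": [0,0,17],"delta_rot": [0,0,0],"hand": 0},
    {"translation": [0,0,17.5],"delta_rot": [0,0,0],"hand": 0},
    {"translation": [0,0,17.5],"delta_rot": [0,0,0],"hand": 0}
  ]
}}

```text
clock: 16.55
eef_pos: [0.4645, 0.0237, 0.1097]
orientation: [2.091, 2.341, -0.003]
ft_force: [0.2, -0.5, 0.1]
finger_gap: -0.0
```

```bash
python3 mv.py -53 96.5 42
```

```text
t 16.55 jig TCP mm [-52.2  96.5  39.7] F [ 0.2 -0.5  0.1] gap -0.0 q [-0.1   0.3  -0.52  0.75 -0.    1.35]
trans [-0.  -0.8 -2.3]
rot [ 0.01  0.2  -0.39]
```

Emit:
{"api": "drive_tool", "payload": {
  "targets": [
    {"translation": [0,0,0.5],"delta_rot": [0,0,0],"hand": 0},
    {"translation": [0,0,0.8],"delta_rot": [0,0,0],"hand": 0},
    {"translation": [0,0,1.1],"delta_rot": [0,0,0],"hand": 0},
    {"translation": [0,0,1.4],"delta_rot": [0,0,0],"hand": 0},
    {"translation": [0,0,1.6],"delta_rot": [0,0,0],"hand": 0},
    {"translation": [0,0,1.8],"delta_rot": [0,0,0],"hand": 0},
    {"translation": [0,0,2],"delta_rot": [0,0,0],"hand": 0},
    {"translation": [0,0,2],"delta_rot": [0,0,0],"hand": 0}
  ]
}}

```text
clock: 17.35
eef_pos: [0.4644, 0.0237, 0.1081]
orientation: [2.091, 2.341, -0.003]
ft_force: [-2.6, -0.7, 9.4]
finger_gap: -0.0
```

```bash
python3 mv.py -53 96.5 42
```

```text
t 17.35 jig TCP mm [-52.2  96.5  38.1] F [-2.6 -0.7  9.4] gap -0.0 q [-0.1   0.31 -0.52  0.74 -0.    1.35]
trans [-0.  -0.8 -3.9]
rot [ 0.02  0.21 -0.39]
```

Emit:
{"api": "drive_tool", "payload": {
  "targets": [
    {"translation": [0,0,0],"delta_rot": [0,0,0],"hand": 0},
    {"translation": [0,0,0],"delta_rot": [0,0,0],"hand": 0},
    {"translation": [0,0,-1],"delta_rot": [0,0,0],"hand": 0},
    {"translation": [0,0,-4],"delta_rot": [0,0,0],"hand": 0},
    {"translation": [0,0,-20],"delta_rot": [0,0,0],"hand": 0},
    {"translation": [0,0,-50],"delta_rot": [0,0,0],"hand": 0},
    {"translation": [0,-40,-80],"delta_rot": [0,0,0],"hand": 0},
    {"translation": [0,-80,-100],"delta_rot": [0,0,0],"hand": 0}
  ]
}}

```text
clock: 18.15
eef_pos: [0.3848, 0.0149, 0.209]
orientation: [2.09, 2.341, -0.003]
ft_force: [-0.7, -0.9, 0.9]
finger_gap: 0.0001
```

Emit:
{"api": "drive_tool", "payload": {
  "targets": [
    {"translation": [0,-40,0],"delta_rot": [0,0,0],"hand": 0},
    {"translation": [40,-60,0],"delta_rot": [0,0,0],"hand": 0},
    {"translation": [80,-60,0],"delta_rot": [0,0,0],"hand": 0},
    {"translation": [120,-60,0],"delta_rot": [0,0,0],"hand": 0},
    {"translation": [160,-60,0],"delta_rot": [0,0,0],"hand": 0},
    {"translation": [180,-60,0],"delta_rot": [0,0,0],"hand": 0},
    {"translation": [180,-60,0],"delta_rot": [0,0,0],"hand": 0},
    {"translation": [180,-60,0],"delta_rot": [0,0,0],"hand": 0}
  ]
}}

```text
clock: 18.95
eef_pos: [0.3048, 0.1872, 0.207]
orientation: [2.089, 2.343, -0.004]
ft_force: [-0.6, -0.9, 0.2]
finger_gap: -0.0001
```

```bash
python3 mv.py;python3 look.py r13 0 -10 -5 0 5 10; python3 - <<'E'
from fit import *
T,S=pickle.load(open("r13.pkl","rb"))
out=[]
for f,x0,y0,w,h,k,n in((S,270,185,80,100,5.5,"fs.png"),(T,285,175,115,70,6.5,"ft.png")):
    im=cv2.resize(np.ascontiguousarray(f["img"][y0:y0+h,x0:x0+w,::-1]),None,fx=k,fy=k,interpolation=cv2.INTER_CUBIC)
    for a,col in((0,(0,0,255)),(.11,(255,0,255))):
        e=np.array([-np.cos(a),0,np.sin(a)]);up=np.array([np.sin(a),0,np.cos(a)]);H=np.array([38,0,20.5])
        js=[H+e*r+up*5+[0,y,0] for r,y in((0,83),(100,83),(100,107),(0,107),(0,83))]
        q=((proj(f,J2W(P,js))-[x0,y0]+.5)*k-.5);cv2.polylines(im,[np.round(q).astype(int)],False,col,1)
    cv2.imwrite("pics/"+n,im)
E
```

```text
t 18.95 jig TCP mm [-191.2  277.9  137. ] F [-0.6 -0.9  0.2] gap -0.0001 q [ 0.35 -0.   -0.6   0.97 -0.    1.81]
```

View pics/fs.png

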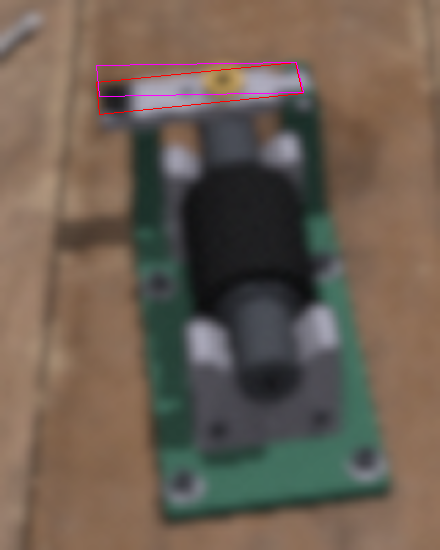

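View pics/ft.png

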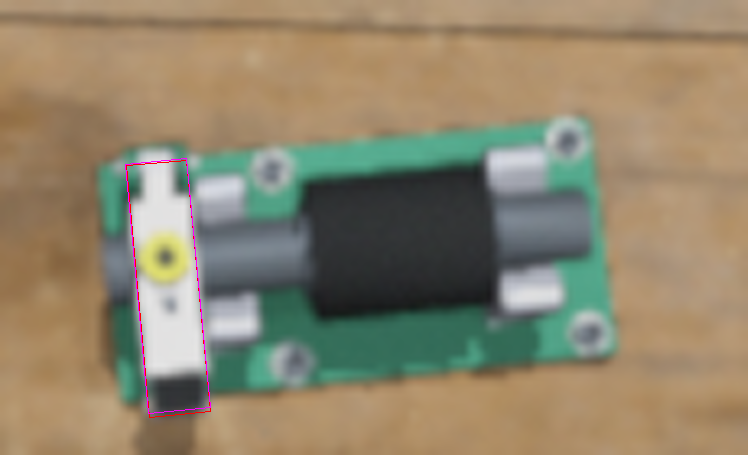

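```bash
python3 - <<'E'
from h import *
a=pickle.load(open("r8.pkl","rb"))[0]["img"].astype(int);b=pickle.load(open("r13.pkl","rb"))[0]["img"].astype(int)
d=abs(a-b)[:,:,:].max(2)
print(d[195:230,325:385].max(),d[195:230,325:385].mean())
print(a[213,355:380].sum(1)//3,b[213,355:380].sum(1)//3)
from plant import ctrl
s=ctrl.sense();print(s["clock"],s["ft_force"]);print(ctrl.finish_job())
E
```

```text
39 11.226190476190476
[ 55  58  57  56  55  58  77  98 103 102 102 100 100 100  99  97  97  96
  96  96 104 130 143 157 158] [ 50  49  51  49  50  49  67  87  91  92  91  91  90  89  88  88  86  87
  85  86  95 118 131 143 144]
19.05 [ 0.0256933  -0.24754576  0.6103561 ]
the job is handed in; nothing more can be done
None
```

The roller is set up for drilling, and I handed the job in at 19 s of the 54 s allowed, with the arm touching nothing.

- **Rolling:** I turned the roller about 72° with two fingertip drags across the sleeve, without lifting it out of the Vs. The top camera put the flat within about 2° of straight up. One drag briefly pressed with 24 N before I eased off, above the suggested 5 to 15 N.
- **Pushing home:** I pushed the long end until the roller stopped moving and the force rose from 3 N to about 14.5 N, so the collar is hard against the stop. My camera estimate still read 1.5 mm short at that point. I put that down to calibration error and did not resolve it.
- **Closing the leaf:** I swung the leaf over, let it fall shut, and pressed the thumb pad with about 9 N. The pad height and the side view both show the leaf level, so the foot is down on the flat and not on the round.
- **Final check:** the sleeve and roller end sit at the same pixels as when I reached the stop, so the roller did not shift when the leaf closed. The flat itself is now hidden under the leaf, so I couldn't re-measure it. I kept the arm clear of the other things on the bench but did not check their positions separately.

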